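# Cover the iced clam tubs with their own lids

### The arm

A 7-joint arm with a two-finger parallel gripper is mounted at the origin on the work surface. World frame = base frame: x ahead of the robot, y to its left, z up, the work surface at z = 0. Lengths are in m, angles in rad, forces in N, time in s.
With the tool pointing down it reaches from about 0.35 to 0.9 m from the base axis. Payload 19.9 kg.
Tool frame: the origin (TCP) lies between the finger pads; the fingertips stand 19 mm ahead of it and the grasp point (between the pads) is the TCP; z points along the fingers, y is the direction in which the jaws open and shut (so a half turn about z gives the same grasp; the last joint's range is limited). The gripper opens to 94 mm and grips with 3 to 60 N. Pads are 16 mm wide; open, the fingers measure 119 mm over their backs; the gripper's body (75 mm by 177 mm) begins 78 mm behind the grasp point.
Start: joints at [1.169, 0.417, -0.01, 1.614, 0.005, 1.111, -0.053], TCP at [0.22, -0.585, 0.224] pointing down, gripper open.
Joint ranges: [-2.81, 2.81], [-0.39, 2.02], [-1.27, 1.25], [0.06, 2.57], [-1.19, 4.33], [0.19, 2], [-2.82, 2.82]. Speed limits (rad/s): [1.89, 1.89, 2.39, 2.39, 3.01, 3.01, 3.01].

### API

Orientations are given as a 3x3 rotation matrix whose columns are the frame's x, y, z axes.
In Python, from rig import robot gives the robot as it stands. Calls block until the motion is done:
- robot.move_ptp(position, orientation): joint-space move of the TCP to a pose.
- robot.move_linear(position, velocity=0.15, frame=None, threshold=None): straight line of the TCP; frame=None keeps the orientation; velocity is the mean speed in m/s. With threshold (N) it stops when the force on the tool has changed by that much, and returns True; else False.
- robot.goto_joints(angles): joint-space move.
- robot.gripper_to(opening): finger opening in m; the grip force is fixed at half the most; returns when the fingers have stopped.
- robot.pause(seconds).
- robot.ik(position, orientation): joint angles nearest the present ones, or None.
- robot.get_state(): the state.
- robot.grab_frame(name): name is "scene" or "side" or "wrist"; returns the picture (420x560x3 uint8, red, green, blue); there is no depth.
- robot.camera_info(name): a dict with "fx", "fy", "cx", "cy" (pixels), "rvec" (rotation vector, rad) and "tvec" (3), from world to camera coordinates, as OpenCV has them. Camera axes: x right, y down, z forward; pixel columns grow to the right and rows downward; lengths in m; the calibration is good to about 2 mm. A picture is of the moment at which its call begins: read the wrist's pose just before it. camera_info takes no time and is no camera call; for the wrist camera it gives the pose at the moment of the call.
A pose or a line that the arm cannot do raises robot.PlanningError and nothing moves.
- robot.sign_off(): hands the job in, once; it reports no verdict.
The state is a dict: "time": time; "qpos": joint angles; "joint_vel": joint speeds; "effort": joint torques, N m; "ee_pos": TCP position; "tool_rot": TCP orientation; "force": force on the tool from outside, world axes, zero at the start; "moment": the same for the moment, N m; "opening": finger opening in m.
Only numpy, scipy, OpenCV 4.12 (cv2) and the standard library are available. Lean on these libraries where they do the work, as an engineer would, in place of code of your own. Each camera call takes 0.05 s, during which the arm holds its last target.

### The job

Close the four small tubs of clams on ice: pick out the four loose white lids and put each one on the tub of its own shape and size (small round, large round, square, oblong), right way up, turned to match the tub and fully down on the rim all round. Leave the tubs, the jug and the bottle standing where they are, and let go of everything at the end.

Things in the scene. Friction and masses are not known exactly. Their poses are not given: they have to be found in the camera images.
- small_round_tub: small round tub, light grey plastic, open, part-filled with ice and clams to about 45 high (sizes in mm); outside 80 across, 55 high, walls 4 thick. Loose, upright. Origin: centre of its underside, z up.
- small_round_lid: small round white lid, loose, right way up; mm, from below: locating step 54 across, 6 high, goes inside the rim, 9 spare each side; plate 92 across, 6 thick, rests on the rim; central bar grip 56 long (x), 16 wide (y), its top 44 above the origin. Origin: centre of the step's underside, z up; 49 above the tub's origin when seated. Fits at any yaw.
- large_round_tub: large round tub, light grey plastic, open, part-filled with ice and clams to about 45 high (sizes in mm); outside 116 across, 55 high, walls 4 thick. Loose, upright. Origin: centre of its underside, z up.
- large_round_lid: large round white lid, loose, right way up; mm, from below: locating step 90 across, 6 high, goes inside the rim, 9 spare each side; plate 128 across, 6 thick, rests on the rim; central bar grip 56 long (x), 16 wide (y), its top 44 above the origin. Origin: centre of the step's underside, z up; 49 above the tub's origin when seated. Fits at any yaw.
- square_tub: square tub, light grey plastic, open, part-filled with ice and clams to about 45 high (sizes in mm); outside 90 (x) by 90 (y), 55 high, walls 4 thick. Loose, upright. Origin: centre of its underside, z up. Any yaw.
- square_lid: square white lid, loose, right way up; mm, from below: locating step 64 (x) by 64 (y), 6 high, goes inside the rim, 9 spare each side; plate 102 (x) by 102 (y), 6 thick, rests on the rim; central bar grip 56 long (x), 16 wide (y), its top 44 above the origin. Origin: centre of the step's underside, z up; 49 above the tub's origin when seated. Fits at any quarter turn.
- oblong_tub: oblong tub, light grey plastic, open, part-filled with ice and clams to about 45 high (sizes in mm); outside 120 (x) by 72 (y), 55 high, walls 4 thick. Loose, upright. Origin: centre of its underside, z up. Any yaw.
- oblong_lid: oblong white lid, loose, right way up; mm, from below: locating step 94 (x) by 46 (y), 6 high, goes inside the rim, 9 spare each side; plate 132 (x) by 84 (y), 6 thick, rests on the rim; central bar grip 56 long (x), 16 wide (y), its top 44 above the origin. Origin: centre of the step's underside, z up; 49 above the tub's origin when seated. Fits long side (x) along the tub's x, either way round.
- jug: bystander (sizes in mm): small bare-metal jug, 68 across, 80 high, with a side handle reaching 60 from its axis; loose, upright. Origin: centre of its underside, z up. Not to be moved.
- bottle: bystander (sizes in mm): white plastic bottle with a cap, 58 across, 140 high; loose, upright. Origin: centre of its underside, z up. Not to be moved.

How it is judged:
By the outcome, as a careful person would: the job done as asked, in the order asked, and still so for the second after the job is handed in, with the robot touching nothing.
It also fails if it takes over 120 s, if anything falls off the work surface, if the arm or the gripper's body presses on something with over 40 N, if the wrist force passes 120 N, or if a joint passes its speed limit or range.

## Working session

There is one attempt and no reset: what is moved stays moved. The work goes in short steps, each a Python script; the robot and the scene stay as the last script left them, time stands still between calls to the robot, and variables do not carry over. Pictures are saved under pics/ and viewed, and the job is handed in when it is done.

```bash
mkdir -p pics; ls
python3 - <<'E'
from rig import robot
import cv2
for n in ("scene","side","wrist"):
    c=robot.camera_info(n); print(n,{k:(v if not hasattr(v,'tolist') else v.tolist()) for k,v in c.items()})
    cv2.imwrite(f"pics/{n}0.png",cv2.cvtColor(robot.grab_frame(n),cv2.COLOR_RGB2BGR))
s=robot.get_state(); print(s)
E
```

```text
pics
scene {'fx': 388.31241972811546, 'fy': 388.31241972811546, 'cx': 277.08800103438676, 'cy': 208.0192422899604, 'rvec': [2.3187816073794276, 0.6758351677175081, -0.26595236366775604], 'tvec': [-0.4630367656829104, -0.16914679786871198, 1.3320959739760938]}
side {'fx': 462.7030275113273, 'fy': 462.7030275113273, 'cx': 281.97305012609877, 'cy': 207.87919123659728, 'rvec': [0.5947273883027816, -2.704355605805895, 1.0703525319088136], 'tvec': [0.4756281239220007, 0.2023862851286447, 1.1387925903301526]}
wrist {'fx': 294.6174272195814, 'fy': 294.6174272195814, 'cx': 281.89887767589613, 'cy': 211.22689177400252, 'rvec': [-2.3844632366088656, 1.650199569381685, 0.23760538860948507], 'tvec': [-0.624458644326223, -0.02915272694549199, 0.3924651491544731]}
{'time': 0.15, 'qpos': array([ 1.16948314,  0.4178559 , -0.010314  ,  1.61399679,  0.00470034,
        1.11071513, -0.05295974]), 'joint_vel': array([-0.00038865, -0.00229894,  0.0008499 , -0.00274757, -0.00039194,
       -0.00071711,  0.00065356]), 'effort': array([-2.56610110e-04, -8.51541424e+01,  6.39209747e-01, -4.26140356e+01,
       -4.87518765e-02,  1.72325590e-02,  7.27709221e-05]), 'ee_pos': array([ 0.21996964, -0.58473202,  0.22397349]), 'tool_rot': array([[ 9.35942194e-01,  3.52153443e-01, -4.03768136e-04],
       [ 3.52153666e-01, -9.35941800e-01,  8.61472483e-04],
       [-7.45329753e-05, -9.48476875e-04, -9.99999547e-01]]), 'force': array([ 0.29665975,  0.50733299, -0.10383206]), 'moment': array([-0.02546656,  0.02736917,  0.00871287]), 'opening': 0.09412853543925807}
```

View pics/scene0.png

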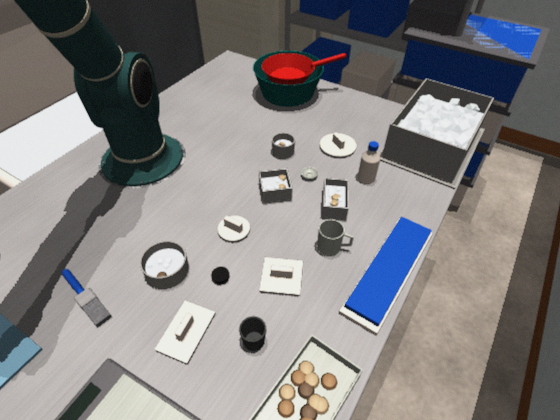

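View pics/side0.png

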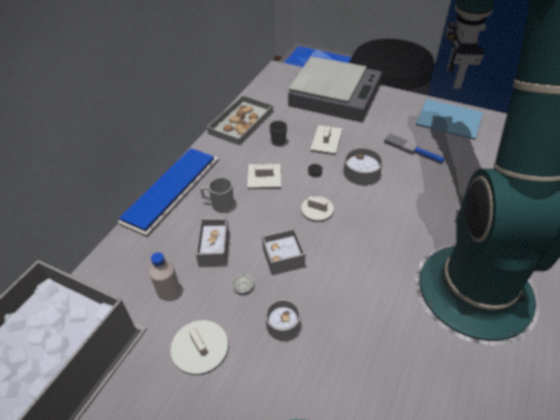

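View pics/wrist0.png

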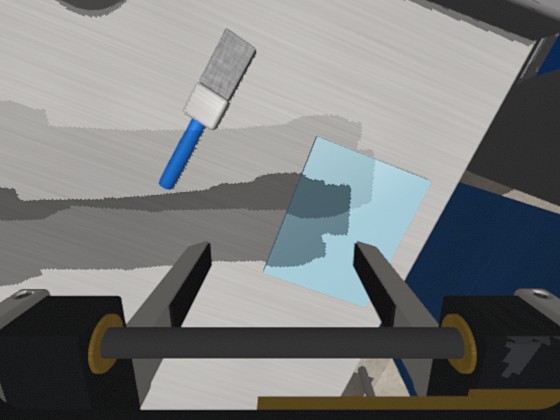

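The scene view shows every part. Lids: small round near (234,228), large round (338,145), square (281,276), oblong (186,331). Tubs: small round (283,145), large round (165,265), square (275,185), oblong (335,200). The jug is at (331,238) and the bottle at (370,162). I'll measure coarse positions first.

```bash
cat > h.py <<'E'
import numpy as np, cv2
def cam(c):
    R,_=cv2.Rodrigues(np.array(c['rvec'],float)); return R,np.array(c['tvec'],float)
def ray(c,uv,z):
    R,t=cam(c); uv=np.atleast_2d(np.array(uv,float))
    d=np.c_[(uv[:,0]-c['cx'])/c['fx'],(uv[:,1]-c['cy'])/c['fy'],np.ones(len(uv))]@R
    o=-R.T@t; s=(z-o[2])/d[:,2]; return (o+s[:,None]*d)[:,:2]
def proj(c,p):
    R,t=cam(c); q=np.atleast_2d(p)@R.T+t
    return np.c_[c['fx']*q[:,0]/q[:,2]+c['cx'],c['fy']*q[:,1]/q[:,2]+c['cy']]
E
python3 - <<'E'
from rig import robot
from h import *
c=robot.camera_info('scene'); R,t=cam(c); print('scene cam',-R.T@t)
d=robot.camera_info('side'); R,t=cam(d); print('side cam',-R.T@t)
sc={'sr_lid':((234,229),.012),'lr_lid':((338,146),.012),'sq_lid':((281,277),.012),'ob_lid':((186,332),.012),
'sr_tub':((283,143),.05),'lr_tub':((165,262),.05),'sq_tub':((275,183),.05),'ob_tub':((335,197),.05),'jug':((331,252),0),'bot':((370,178),0)}
sd={'sr_lid':((318,208),.012),'lr_lid':((199,346),.012),'sq_lid':((264,176),.012),'ob_lid':((326,139),.012),
'sr_tub':((283,316),.05),'lr_tub':((363,161),.05),'sq_tub':((283,247),.05),'ob_tub':((213,236),.05),'jug':((221,206),0),'bot':((165,295),0)}
for k in sc: print(k,ray(c,*sc[k]).round(3),ray(d,*sd[k]).round(3))
w=robot.camera_info('wrist');R,t=cam(w);s=robot.get_state()
T=s['tool_rot'];print('cam in tool',T.T@(-R.T@t-s['ee_pos']),'\n',(T.T@R.T).round(3))
img=cv2.imread('pics/scene0.png')
cv2.imwrite('pics/sc_crop.png',cv2.resize(img[110:370,120:400],None,fx=2.3,fy=2.3,interpolation=cv2.INTER_CUBIC))
E
```

```text
scene cam [ 0.94362971 -0.61504116  0.86532116]
side cam [0.14959995 0.7710238  0.97322816]
sr_lid [[ 0.46  -0.089]] [[ 0.453 -0.087]]
lr_lid [[0.542 0.408]] [[0.535 0.416]]
sq_lid [[ 0.658 -0.152]] [[ 0.653 -0.144]]
ob_lid [[ 0.552 -0.395]] [[ 0.547 -0.39 ]]
sr_tub [[0.396 0.278]] [[0.387 0.289]]
lr_tub [[ 0.4   -0.293]] [[ 0.39  -0.291]]
sq_tub [[0.478 0.099]] [[0.47 0.11]]
ob_tub [[0.659 0.144]] [[0.652 0.152]]
jug [[ 0.727 -0.004]] [[0.716 0.011]]
bot [[0.698 0.329]] [[0.689 0.331]]
cam in tool [ 0.08184417  0.00021724 -0.16004749] 
 [[-0.    -0.96  -0.28 ]
 [ 1.     0.    -0.001]
 [ 0.001 -0.28   0.96 ]]
```

View pics/sc_crop.png

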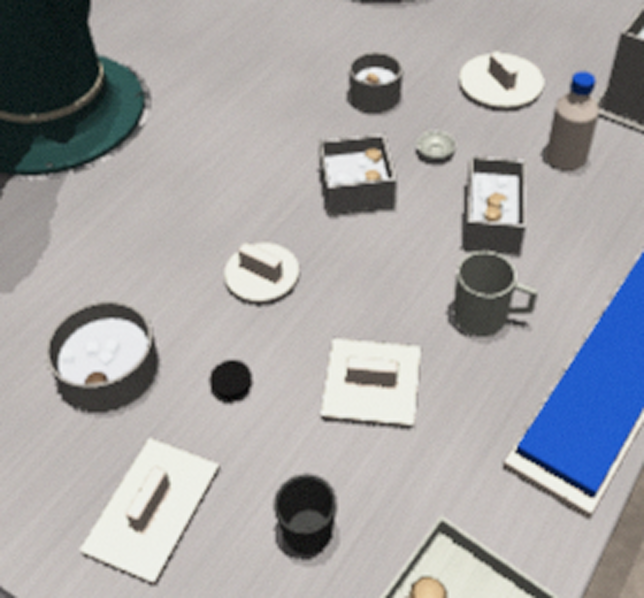

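Run:
```python
from rig import robot
from h import *
import pickle
Rd=np.diag([1.,-1,-1])
# check ik
out={}
for i,y in enumerate((-.23,.24)):
    p=[.46,y,.34]
    print(robot.ik(p,Rd))
    robot.move_ptp(p,Rd); robot.pause(.2)
    c=robot.camera_info('wrist'); im=robot.grab_frame('wrist')
    out[i]=(c,im); cv2.imwrite(f'pics/w_{i}.png',im[:,:,::-1]); s=robot.get_state();print(s['time'],s['ee_pos'],s['qpos'].round(2))
pickle.dump(out,open('w.pkl','wb'))
```

```text
[ 0.59021369  0.13197604 -0.20682469  1.7252287   0.02815055  1.28727552
 -1.19353563]
2.0333 [ 0.45980464 -0.2304591   0.33981226] [ 0.59  0.13 -0.21  1.73  0.03  1.29 -1.19]
[ 0.09724874  0.18852641 -0.7286918   1.70164934  0.12985435  1.30073514
 -2.22819342]
4.0 [0.46024016 0.23953126 0.33994839] [ 0.1   0.19 -0.73  1.7   0.13  1.3  -2.23]
```

View pics/w_0.png

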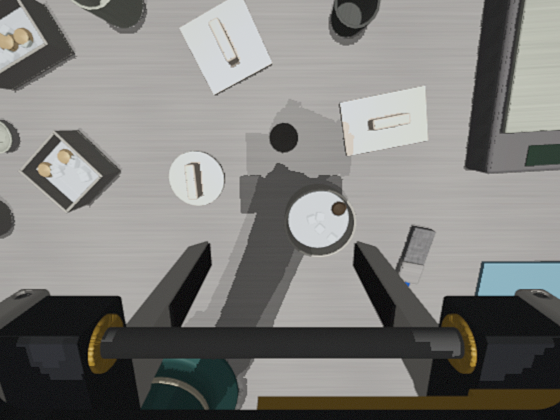

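View pics/w_1.png

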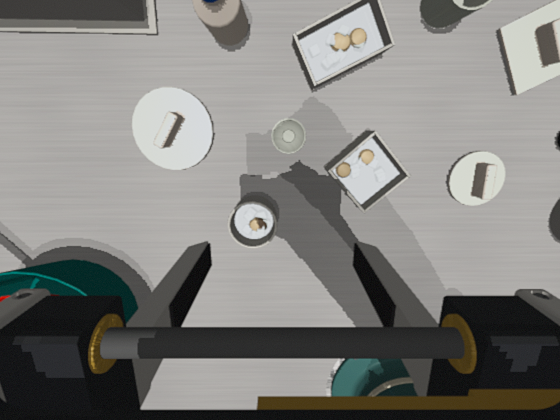

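Both wrist views are clear. View 0 has the oblong lid (226,45)/(384,120), the small round lid (196,178) and the large tub (320,220). View 1 has the large round lid (172,128), small tub (252,223), square tub (366,170) and oblong tub (343,42). Next I'll zoom in for the precise edges.

Run:
```python
from h import *
import pickle
o=pickle.load(open('w.pkl','rb'))
def crop(i,x,y,w,h):
    a=o[i][1][y:y+h,x:x+w,::-1]; a=cv2.resize(a,None,fx=4,fy=4,interpolation=cv2.INTER_NEAREST)
    for k in range(0,w,10):
        cv2.putText(a,str(x+k),(4*k,8),0,.3,(0,0,255),1); cv2.line(a,(4*k,10),(4*k,14),(0,0,255),1)
    for k in range(0,h,10): cv2.putText(a,str(y+k),(0,4*k+4),0,.3,(0,0,255),1)
    return a
def st(name,*cs):
    H=max(c.shape[0] for c in cs)
    cv2.imwrite(name,np.hstack([cv2.copyMakeBorder(c,0,H-c.shape[0],0,0,0) for c in cs]))
st('pics/c1.png',crop(0,160,145,72,64),crop(0,280,175,80,85))
st('pics/c2.png',crop(1,125,82,95,95),crop(1,220,185,65,65))
st('pics/c3.png',crop(1,285,0,115,95),crop(1,320,125,84,84))
```

```text
(no output)
```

View pics/c1.png

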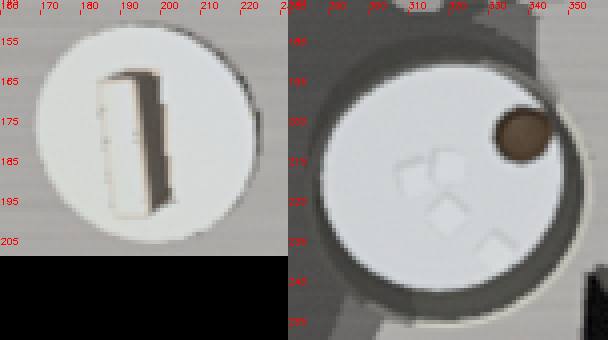

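View pics/c2.png

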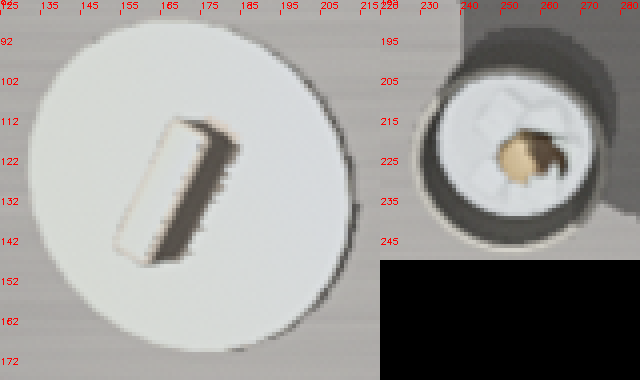

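View pics/c3.png

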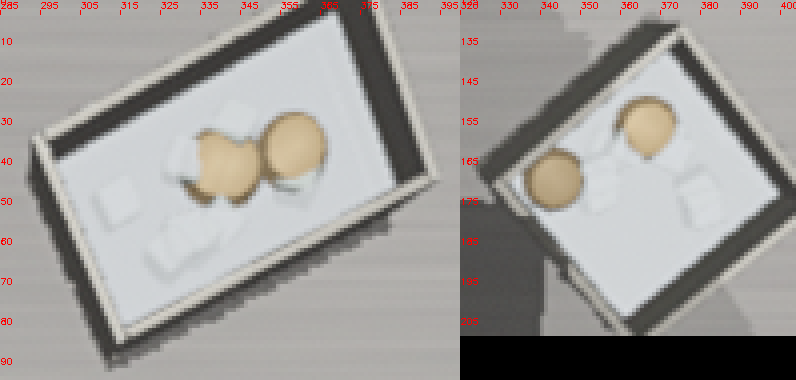

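Run:
```python
from h import *
import pickle
o=pickle.load(open('w.pkl','rb'))
def crop(n,i,x,y,w,h,f=7):
    a=o[i][1][y:y+h,x:x+w,::-1].astype(float); a=(255*(a/255)**.6).astype(np.uint8); a=cv2.resize(a,None,fx=f,fy=f,interpolation=cv2.INTER_CUBIC)
    for k in range(0,w,10):
        cv2.putText(a,str(x+k),(f*k,8),0,.35,(0,0,255),1); cv2.line(a,(f*k,0),(f*k,f*h),(0,0,255) ,1) if k%20==0 else 0
    for k in range(0,h,10): cv2.putText(a,str(y+k),(0,f*k+4),0,.35,(0,0,255),1); cv2.line(a,(0,f*k),(f*w,f*k),(0,0,255),1) if k%20==0 else 0
    cv2.imwrite(n,a)
crop('pics/d1.png',0,280,175,80,85)
crop('pics/d2.png',1,220,185,65,65,9)
crop('pics/d3.png',1,320,120,92,92,6)
```

```text
(no output)
```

View pics/d1.png

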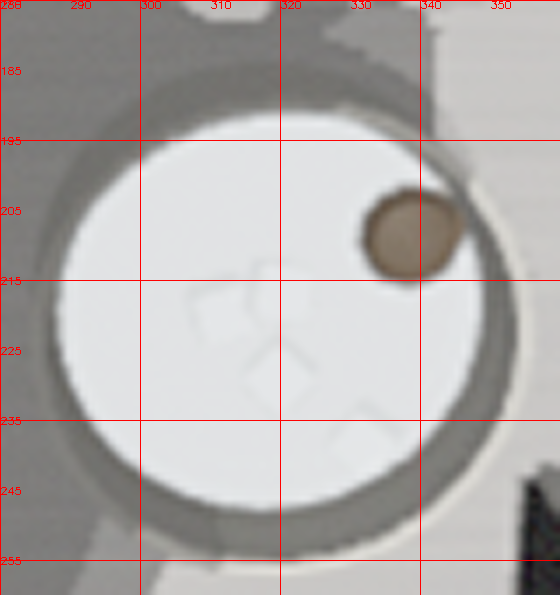

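View pics/d2.png

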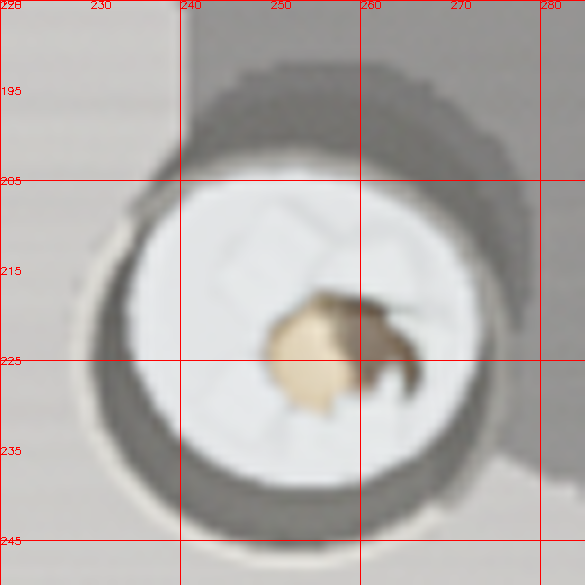

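View pics/d3.png

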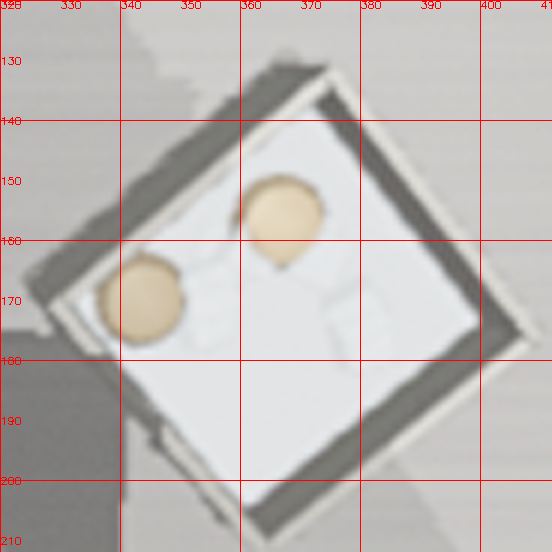

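Run:
```python
from h import *
import pickle
from scipy.optimize import least_squares
o=pickle.load(open('w.pkl','rb'))
def circ(p):
    r=least_squares(lambda q:np.hypot(p[:,0]-q[0],p[:,1]-q[1])-q[2],[*p.mean(0),.05],loss='soft_l1',f_scale=.001)
    return r.x.round(4), (1e3*np.abs(r.fun).max()).round(1)
lt=[(353.6,219.3),(350,235),(340,246.4),(330,252.9),(320,254.7),(320,191),(330,190.7),(337,193.6),(342.9,198.6),(347,202.9),(288.6,235)]
print('LT',circ(ray(o[0][0],lt,.055)),'exp r .054')
stb=[(230.3,224.4),(231.7,232.8),(240,242.2),(247.8,245.5),(254.4,245.9),(260,244.8),(268.3,240),(250,203.9),(257.8,203.9),(266.7,207.8),(273.9,219.4),(236.7,208.9)]
print('ST',circ(ray(o[1][0],stb,.055)),'exp .036')
def quad(n,P):
    print(n,P.mean(0).round(4)); 
    e=np.roll(P,-1,0)-P; print('  len',np.hypot(*e.T).round(4),'ang',np.degrees(np.arctan2(e[:,1],e[:,0])).round(1))
q=ray(o[1][0],[(374.7,130.5),(410,176.3),(364.7,211.3),(328,170.5)],.055); quad('SQT',q)
q=ray(o[1][0],[(294,34),(314.5,85),(394.5,44.3)],.055); q=np.r_[q,[q[0]+q[2]-q[1]]];quad('OBT',q)
# lids
for i in (0,1):
    c,im=o[i]; g=im.min(2)
    m=(g>200).astype(np.uint8); m[240:]=0
    m=cv2.morphologyEx(m,cv2.MORPH_OPEN,np.ones((3,3)))
    cs,_=cv2.findContours(m,cv2.RETR_EXTERNAL,cv2.CHAIN_APPROX_NONE)
    for k in cs:
        if cv2.contourArea(k)<800: continue
        P=ray(c,k[:,0]+0.0,.012); h=cv2.convexHull((P*1000).astype(np.float32))
        r=cv2.minAreaRect(h); x=circ(P)
        print(i,k[:,0].mean(0).round(),'rect',np.round(r[0],1),np.round(r[1],1),round(r[2],1),'circ',x,'moment')
```

```text
LT (array([ 0.3917, -0.2907,  0.0536]), np.float64(1.3)) exp r .054
ST (array([0.3894, 0.2865, 0.0359]), np.float64(0.9)) exp .036
SQT [0.4728 0.1069]
  len [0.0898 0.0851 0.0883 0.0877] ang [-138.5  130.6   43.2  -48.4]
OBT [0.6533 0.1551]
  len [0.0697 0.118  0.0697 0.118 ] ang [-155.1  -64.5   24.9  115.5]
0 [319. 218.] rect [ 390.6 -294. ] [99.3 85.2] 90.0 circ (array([ 0.3862, -0.2914,  0.047 ]), np.float64(22.1)) moment
0 [196. 178.] rect [456.1 -86.3] [88.9 87.6] 90.0 circ (array([ 0.4562, -0.0868,  0.0442]), np.float64(1.2)) moment
0 [ 66. 171.] rect [466.8 126.3] [74.  64.9] 41.3 circ (array([0.4588, 0.125 , 0.0301]), np.float64(25.7)) moment
0 [386. 120.] rect [ 547.1 -393.1] [ 82.7 129.2] 10.9 circ (array([ 0.5493, -0.3966,  0.0601]), np.float64(21.3)) moment
0 [226.  45.] rect [ 655.5 -147.7] [100.6 100.5] 26.0 circ (array([ 0.6552, -0.1475,  0.0552]), np.float64(14.4)) moment
1 [479. 177.] rect [456.3 -86.6] [88.4 87.6] 89.9 circ (array([ 0.4563, -0.0855,  0.0425]), np.float64(35.3)) moment
1 [366. 167.] rect [468.3 100.7] [76.2 78.9] 41.6 circ (array([0.465 , 0.0961, 0.0398]), np.float64(26.9)) moment
1 [172. 128.] rect [535.2 415.3] [125.5 124.6] 89.9 circ (array([0.5359, 0.4152, 0.0623]), np.float64(1.2)) moment
1 [531.  49.] rect [ 647.9 -132.6] [99.9 67. ] 25.8 circ (array([ 0.6472, -0.1307,  0.0466]), np.float64(38.2)) moment
1 [342.  42.] rect [658.6 151.7] [ 61.4 108.1] 25.8 circ (array([0.6587, 0.1515, 0.0511]), np.float64(22.1)) moment
```

The measured radii and edge lengths match the given sizes to about 2 mm, and the small round lid agrees between views to under 1 mm. I'll start with the small round lid.

```bash
cat >> h.py <<'E'
LID={'sr':(.4562,-.0866,5.),'lr':(.5357,.4153,154.5),'sq':(.6555,-.1477,26.),'ob':(.5471,-.3931,100.9)}
TUB={'sr':(.3894,.2865,None),'lr':(.3917,-.2907,None),'sq':(.4728,.1069,41.6),'ob':(.6533,.1551,115.6)}
SYM={'sq':90,'ob':180}
def Rt(th):
    a=np.radians(th); c,s=np.cos(a),np.sin(a); return np.array([[c,s,0],[s,-c,0],[0,0,-1.]])
def az(p): return np.degrees(np.arctan2(p[1],p[0]))
def best(cands,a): return min(cands,key=lambda t:abs((t-a)-92))
def thetas(n):
    l,t=LID[n],TUB[n]
    g=best([l[2]+180*k for k in (-1,0,1,2)],az(l))
    if t[2] is None: p=g-az(l)+az(t)
    else: p=best([g+t[2]-l[2]+SYM[n]*k for k in range(-5,6)],az(t))
    return g,p
def snap(robot,n,f):
    c=robot.camera_info(n); im=robot.grab_frame(n); cv2.imwrite('pics/'+f,im[:,:,::-1]); return c,im
ZC=.035
def pick(robot,n,zt=.22):
    l=LID[n]; g,_=thetas(n); R=Rt(g)
    robot.gripper_to(.05)
    robot.move_ptp([l[0],l[1],zt],R)
    hit=robot.move_linear([l[0],l[1],ZC],velocity=.15,threshold=12)
    s=robot.get_state(); print(n,'down hit',hit,s['ee_pos'].round(4),s['force'].round(1))
    if hit: return False
    robot.gripper_to(0.0); s=robot.get_state(); print('opening',round(s['opening'],4))
    robot.move_linear([l[0],l[1],zt],velocity=.18)
    s=robot.get_state(); print('lifted opening',round(s['opening'],4),s['force'].round(1),'t',s['time']); return s['opening']>.012
def place(robot,n,zt=.22,off=(0,0)):
    t=TUB[n]; _,p=thetas(n); R=Rt(p); x,y=t[0]+off[0],t[1]+off[1]
    robot.move_ptp([x,y,zt],R)
    hit=robot.move_linear([x,y,.049+ZC+.012],velocity=.15,threshold=15)
    print('approach hit',hit)
    if hit: return False
    hit=robot.move_linear([x,y,.049+ZC-.004],velocity=.03,threshold=6)
    s=robot.get_state(); print('seat hit',hit,s['ee_pos'].round(4),'nominal z',.049+ZC,s['force'].round(1)); return True
def release(robot,n,zt=.22):
    robot.gripper_to(.05); s=robot.get_state(); p=s['ee_pos']
    robot.move_linear([p[0],p[1],zt],velocity=.2); s=robot.get_state(); print('t',s['time'],'op',round(s['opening'],3))
E
python3 - <<'E'
from rig import robot
from h import *
import pickle
o=pickle.load(open('w.pkl','rb')); print('pot',ray(o[1][0],[(135,285),(100,252)],.1))
for n in LID: print(n,thetas(n))
print(robot.get_state()['force'])
if pick(robot,'sr'): place(robot,'sr')
snap(robot,'scene','s1.png'); snap(robot,'wrist','w1.png')
E
```

```text
pot [[0.3085214  0.4637453 ]
 [0.36322224 0.50765639]]
sr (5.0, np.float64(52.09218773622545))
lr (154.5, np.float64(80.13452026130125))
sq (26.0, 131.6)
ob (100.9, 115.6)
[-0.09533809  0.70376003 -0.21363017]
sr down hit False [ 0.4567 -0.0867  0.0356] [ 1.   0.6 -0.2]
opening 0.0159
lifted opening 0.0156 [ 0.2 -0.3 -0.5] t 9.3167
approach hit False
seat hit True [0.3896 0.2865 0.0836] nominal z 0.084 [-0.2  0.4  0.4]
```

View pics/w1.png

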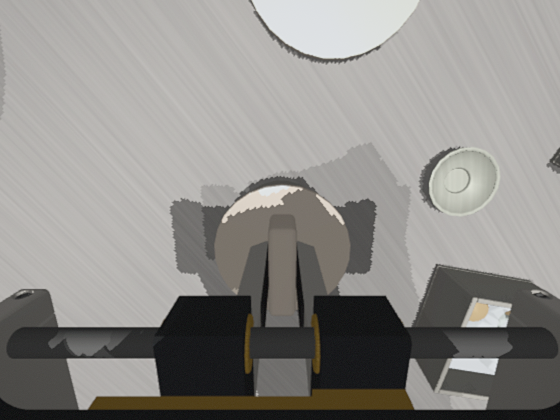

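View pics/s1.png

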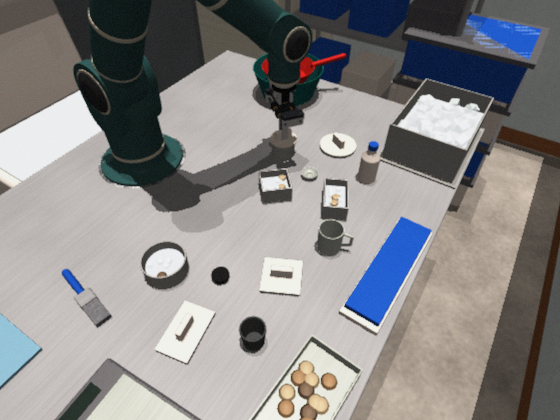

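The lid is on the small tub at about (283,240) in the wrist view. Contact came at z=0.0836 against a nominal 0.084, so it seated. I'll release it and take the large round lid next.

Run:
```python
from rig import robot
from h import *
release(robot,'sr')
snap(robot,'side','sd1.png')
if pick(robot,'lr'): place(robot,'lr')
snap(robot,'scene','s2.png')
snap(robot,'wrist','w2.png')
```

```text
t 13.7917 op 0.05
lr down hit False [0.536  0.4157 0.036 ] [-0.6  0.5  0.5]
opening 0.0157
lifted opening 0.0156 [-0.2 -0.4 -1.8] t 18.6917
approach hit False
seat hit True [ 0.3916 -0.2908  0.0835] nominal z 0.084 [ 0.4 -0.1 -1.3]
```

View pics/sd1.png

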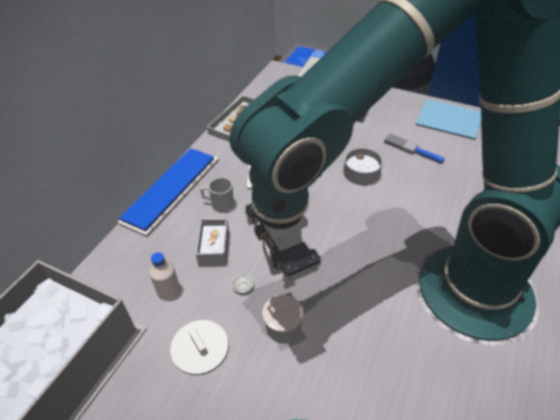

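View pics/w2.png

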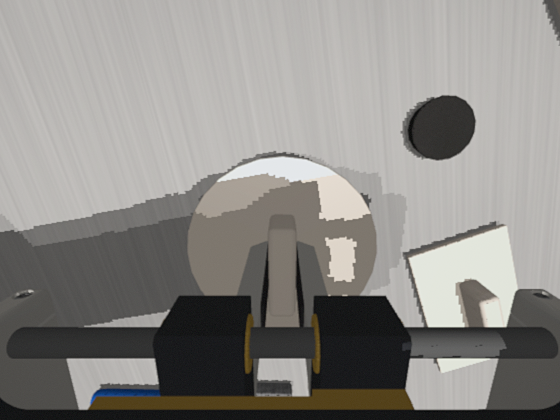

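View pics/s2.png

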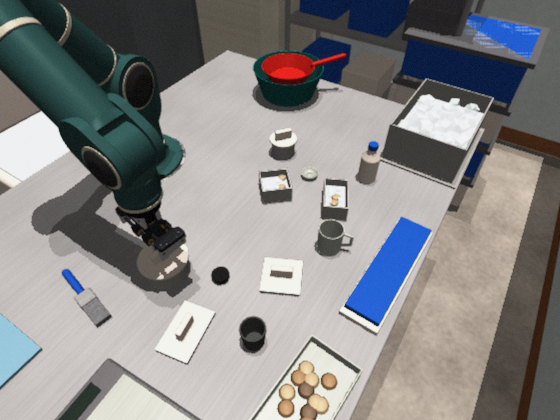

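The small round lid sits level on its tub (side view 283,312), and the large one is down on its tub (wrist view 283,230), also at z=0.0835. Next come the oblong lid and then the square one.

Run:
```python
from rig import robot
from h import *
release(robot,'lr')
if pick(robot,'ob'): place(robot,'ob')
snap(robot,'scene','s3.png')
snap(robot,'wrist','w3.png')
```

```text
t 24.3 op 0.05
ob down hit False [ 0.5476 -0.3933  0.036 ] [-0.2 -0.1  0.3]
opening 0.0158
lifted opening 0.0159 [-0.4  0.2 -0.8] t 28.475
approach hit False
seat hit True [0.6534 0.155  0.0836] nominal z 0.084 [-0.2  0.3  2.8]
```

View pics/w3.png

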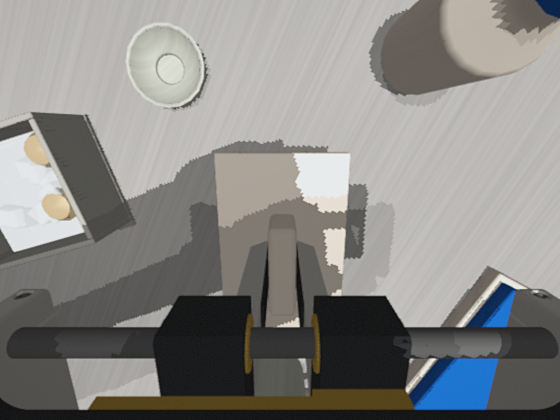

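View pics/s3.png

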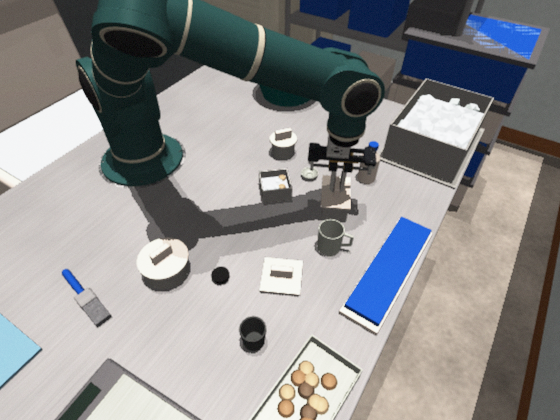

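The oblong lid is aligned with its tub and seated at z=0.0836 (wrist view 283,220). Now the square one.

Run:
```python
from rig import robot
from h import *
release(robot,'ob')
if pick(robot,'sq'): place(robot,'sq')
snap(robot,'scene','s4.png')
snap(robot,'wrist','w4.png')
```

```text
t 33.5417 op 0.05
sq down hit False [ 0.656  -0.1477  0.0359] [0.9 0.4 0.1]
opening 0.0159
lifted opening 0.0158 [ 0.4  0.1 -2. ] t 38.1
approach hit False
seat hit True [0.4728 0.1067 0.0835] nominal z 0.084 [-0.1  0.1 -1.3]
```

View pics/w4.png

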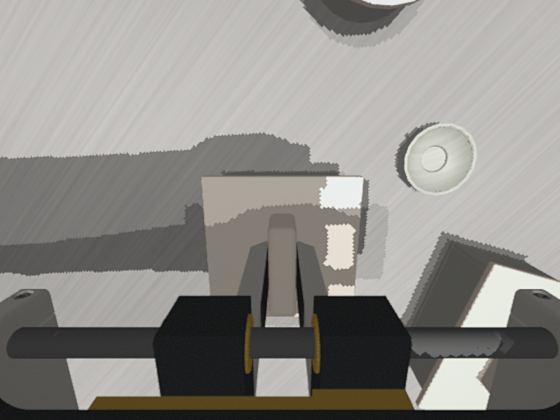

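View pics/s4.png

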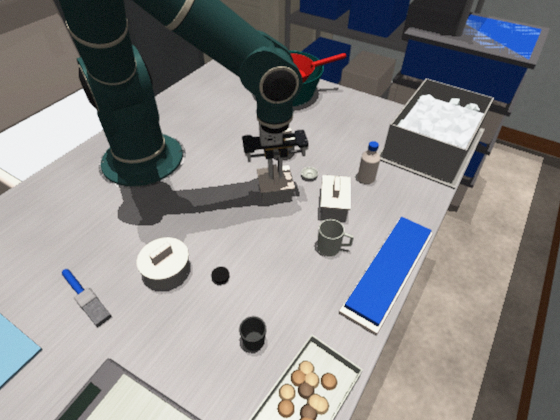

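Everything is seated. I'll release the square lid and repeat the two survey views to check each plate at z=0.061.

Run:
```python
from rig import robot
from h import *
release(robot,'sq')
Rd=np.diag([1.,-1,-1])
from scipy.optimize import least_squares
for i,y in enumerate((-.23,.24)):
    robot.move_ptp([.46,y,.34],Rd); robot.pause(.2)
    c,im=snap(robot,'wrist',f'f_{i}.png')
    g=im.min(2); m=(g>195).astype(np.uint8); m[262:]=0
    m=cv2.morphologyEx(m,cv2.MORPH_OPEN,np.ones((3,3)))
    cs,_=cv2.findContours(m,cv2.RETR_EXTERNAL,cv2.CHAIN_APPROX_NONE)
    for k in cs:
        if cv2.contourArea(k)<800: continue
        P=ray(c,k[:,0],.061); r=cv2.minAreaRect((P*1000).astype(np.float32)); print(i,k[:,0].mean(0).round(),np.round(r[0],1),np.round(r[1],1),round(r[2],1))
snap(robot,'side','f_side.png');print(robot.get_state()['time'])
```

```text
t 42.475 op 0.05
0 [347. 226.] [ 391.1 -334.5] [48.  84.9] 64.9
0 [ 56. 172.] [472.3 106.9] [101.1 101.8] 41.6
0 [17. 35.] [657.2 132.3] [70.3 87.2] 25.5
1 [371. 174.] [473.  106.7] [101.1 100.8] 41.6
1 [345.  39.] [653.3 155. ] [ 83.3 131.3] 25.4
46.1
```

View pics/f_0.png

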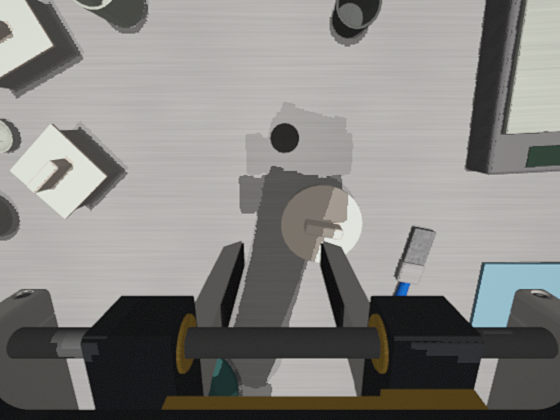

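View pics/f_1.png

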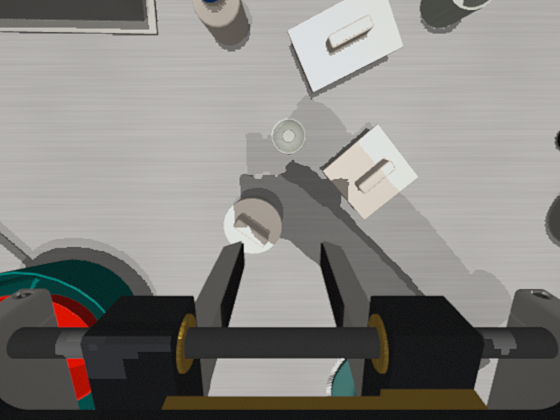

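View pics/f_side.png

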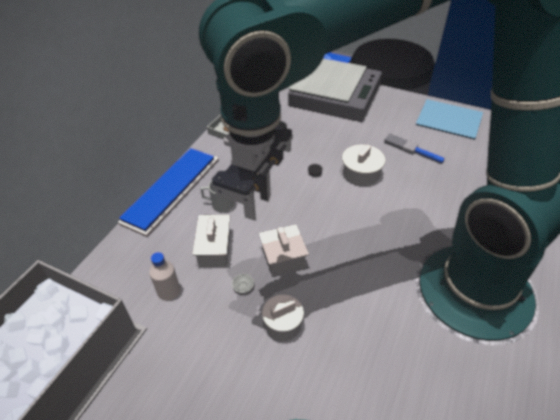

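Run:
```python
from rig import robot
from h import *
c=robot.camera_info('wrist'); print('sr',ray(c,[(223,225),(283,225),(253,196),(253,254)],.061).round(3).tolist())
c=dict(c);R,t=cam(c); C=-R.T@t; C[1]-=.47; c['tvec']=-R@C
print('lr',ray(c,[(281,223),(363,223),(322,184),(322,262)],.061).round(3).tolist())
robot.sign_off()
```

```text
sr [[0.392, 0.332], [0.392, 0.238], [0.438, 0.284], [0.342, 0.287]]
lr [[0.395, -0.229], [0.395, -0.358], [0.457, -0.291], [0.328, -0.296]]
the job is handed in; nothing more can be done
```

All four lids are on their matching tubs, and I handed the job in with the gripper open and clear of everything, at about 46 s of the 120 s allowed.

- **Seating:** each lid met its rim with the tool at z = 0.0835–0.0836, against the expected 0.084. I stopped on light contact (6 N) before letting go.
- **Square and oblong lids:** the final wrist views show the plates at rim height. They measure 101 × 101 mm and 83 × 131 mm, with centres within 1 mm of the tubs I measured. The square matches its tub's angle, and the oblong is about 0.2° off.
- **Round lids:** shadow defeated the automatic outline check, so I judged their edges by eye. They came out about 94 mm and 129 mm across, centred within about 2 mm of the tubs. No tilt showed in the side view.
- **Jug and bottle:** nothing touched them on the way. Part of the jug was hidden by the gripper in the last side view, but the visible parts of both matched the first pictures.

No check failed or disagreed otherwise.

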